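# Roll the weeder rollers on the plate and throw out the lopsided one

### The arm

A 6-joint arm with a two-finger parallel gripper is mounted at the origin on the work surface. World frame = base frame: x ahead of the robot, y to its left, z up, the work surface at z = 0. Lengths are in m, angles in rad, forces in N, time in s.
With the tool pointing down it reaches from about 0.35 to 0.975 m from the base axis. Payload 4.9 kg.
Tool frame: the origin (TCP) lies between the finger pads; the fingertips stand 14 mm ahead of it and the grasp point (between the pads) lies 5 mm behind it (manip.tcp_to_tips is the distance from the TCP to the fingertips, in m); z points along the fingers, y is the line along which they close (so a half turn about z gives the same grasp; the last joint's range is limited). The gripper opens to 85 mm and grips with 20 to 120 N. Pads are 22 mm wide; open, the fingers measure 114 mm over their backs; the gripper's body (76 mm by 85 mm) begins 54 mm behind the grasp point. The pads swing forward as they close: fully open they stand 13 mm farther back than shut.
Start: joints at [1.184, 0.053, 1.613, -0, 1.476, -0.119], TCP at [0.165, 0.603, 0.221] pointing down, gripper open.
Joint ranges: [-3.01, 3.01], [-1.01, 2.22], [0.06, 2.58], [-1.02, 4.17], [0.09, 2.62], [-3.14, 3.14]. Speed limits (rad/s): [2.57, 2.57, 3.14, 3.14, 3.14, 3.14].

### API

Orientations are given as a unit quaternion [w, x, y, z].
In Python, from plant import manip gives the robot as it stands.
- The arm moves only by the tool servo_tool, never from a script. Its argument "moves" is a list that holds one entry, the list of rows, each a list of 7 numbers: the shift along the tool's x, y, z in mm, then the turn, a rotation vector about the tool's x, y, z in degrees, then the finger opening in mm, from 0 to 85.4. In form: [[[x, y, z, ax, ay, az, fingers], ...]]. A call has 1 to 12 rows; each row shifts and turns the commanded pose from where the row before left it, along the tool's axes as they then stand; what a row does not reach is not made up. A row lasts 1/8 s, in which the tool goes at most 62.5 mm and 10.7 degrees, less where a joint would pass 70% of its speed; a pose out of reach is approached as far as the arm can. A call with a gripper value outside its range is refused whole. The fingers move at their own pace and stop on an object; the grip force is fixed at half the most. Time passes only in rows, so rows that do not move let the fingers close. It gives the time, the measured TCP pose, the force, the opening and the grip force at its end, in the units of the state.
- manip.state(): the state, without advancing time (a new reading comes with each control period).
- manip.grab_frame(name): name is "side" or "top" or "wrist"; returns a dict with "image" (480x640x3 uint8, blue, green, red), "mtx" (3x3 intrinsics, pixels), "eye" and "rotation" of the camera in the world. Camera axes: x right, y down, z forward; pixel columns grow to the right and rows downward; lengths in m; the calibration is good to about 2 mm. The wrist camera is an equidistant fisheye: a pixel r from the principal point sees the ray r / f radians off the axis. A picture is of the moment at which its call begins. There is no depth.
- manip.job_done(): hands the job in; it is judged then, once.
The state is a dict: "time": time; "joint_pos": joint angles; "joint_vel": joint speeds; "joint_efforts": joint torques, N m; "tool_pos": TCP position; "tool_rot": TCP orientation; "contact_force": force on the tool from outside, world axes, zero at the start; "ft_torque": the same for the moment, N m; "gripper_width": opening from 0.0 (shut) to 1.0 (fully open); "grasp_force": force on a finger pad.
Only numpy, scipy, OpenCV 4.12 (cv2) and the standard library are available. Lean on these libraries where they do the work, as an engineer would, in place of code of your own. Each camera call takes 0.05 s, during which the arm holds its last target. There are 200 camera calls.

### The job

Roll each of the two weeder rollers forward along the steel plate towards its raised lip with a light push, feeling for one that is heavy on one side and rocks back instead of rolling on. Roll the sound roller all the way, without lifting it off the plate, and leave it resting against the lip; let the lopsided one come back without going over and running into the lip, then put it gently into the wooden scrap box. Do not bang or press the rollers on the plate, and leave everything else as it is.

Things in the scene. Friction and masses are not known exactly. Their poses are not given: they have to be found in the camera images.
- plate: fixed flat steel plate, 280 mm along its x (rolling direction, away from the robot) by 300 mm along its y; origin at the centre of its underside, top face 6 mm above. The rollers start side by side at about y = +75 and y = -75 mm, x = -75 to -45 mm. All edges but the far (+x) one are open.
- plate_start (a point): a point on the plate's top face near its robot-side edge, 110 mm behind the plate's origin along its x. Behaviour of the rollers: pushed slowly on both stubs a sound one needs well under 1 N; a lopsided one resists more and more, up to 2 to 3 N at a quarter turn (35 mm of travel), and rolls back if let go; past half a turn (69 mm) it runs away forwards.
- plate_lip (a point): middle of the lower edge of the near face of the raised lip along the plate's far edge, on the plate's top face (plate x = +130 mm). The lip is 14 mm high above the top face, 10 mm thick, and runs the full 300 mm along y.
- roller_1_center (a point): one of two look-alike steel rollers on the plate; point = its centre, on its axis. Barrel 44 mm diameter, 50 mm long; a stub axle 14 mm diameter sticks out 25 mm at each end (100 mm over all). About 0.6 kg. Its y axis is the roller axis, about parallel to the plate's y; z up at the start. May be sound or lopsided (centre of mass 8 mm off the axis, heavy side down at the start).
- roller_2_center (a point): one of two look-alike steel rollers on the plate; point = its centre, on its axis. Barrel 44 mm diameter, 50 mm long; a stub axle 14 mm diameter sticks out 25 mm at each end (100 mm over all). About 0.6 kg. Its y axis is the roller axis, about parallel to the plate's y; z up at the start. May be sound or lopsided (centre of mass 8 mm off the axis, heavy side down at the start).
- scrap_box_in (a point): centre of the inner floor of the fixed, open wooden scrap box to the right of the plate: inside 164 mm by 164 mm (along this point's x and y axes), walls 8 mm thick, rim 55 mm above the table, floor about 8 mm above the table.
- weeder: bystander, to be left alone: steel hand weeder with a wooden handle, 280 mm long, lying between the robot and the plate, on the left
- mug: bystander, to be left alone: aluminium mug, 80 mm wide, 85 mm tall, left of the plate
- jar: bystander, to be left alone: brown glass jar with twist cap, 72 mm wide, 100 mm tall, left of the plate
- clamp: bystander, to be left alone: yellow spring clamp lying flat, 140 mm long, to the right of the plate
- wrench: bystander, to be left alone: small spanner, 160 mm long, lying between the robot and the plate, on the right
- tin: bystander, to be left alone: small aluminium tin, 60 mm wide, 50 mm tall, on the left
There are look-alikes about, which are no part of the job. Leave any blue or yellow look-alike of the part that bears roller_1_center alone.

How it is judged:
On the way, in this order (a step that is already met when the one before it is completed fails the run):
1. the lopsided roller has been rolled at least 8 mm (0.35 rad) forward on the plate (angle between roller_2_center's own z axis and vertical above 0.35 rad and z of roller_2_center in the frame of plate below 0.031 m and contact force between plate and roller_2 above 0.5 N), for 0.05 s.
2. the lopsided roller is in the scrap box (horizontal distance between roller_2_center and scrap_box_in below 0.075 m and z of roller_2_center in the frame of scrap_box_in below 0.035 m), for 0.1 s.
At the end, for the whole second after the job is handed in: The lopsided roller lies on the floor of the scrap box, the sound one lies on the plate against the lip (its axis within 6 mm of where it touches), both released and at rest (all of step 2 and x of roller_1_center in the frame of plate between 0.102 and 0.113 m and z of roller_1_center in the frame of plate between 0.025 and 0.031 m and linear speed of each of roller_1, roller_2 below 0.02 m/s and contact force between the fingers and anything else below 0.1 N).
It fails at once if the sound roller is lifted off the plate (by more than 6 mm) (z of roller_1_center in the frame of plate above 0.034 m).
It fails at once if a roller is banged or pressed on the plate or its lip with more than 20 N (contact force between plate and roller_1 above 20 N or contact force between plate and roller_2 above 20 N).
It fails at once if the lopsided roller is rolled over onto the lip (x of roller_2_center in the frame of plate between 0.1 and 0.115 m and z of roller_2_center in the frame of plate below 0.034 m and contact force between plate and roller_2 above 0.5 N).
It fails at once if the lopsided roller is dropped or flung into the scrap box (moving faster than 0.45 m/s there, as when let go more than about 15 mm up) (horizontal distance between roller_2_center and scrap_box_in below 0.09 m and z of roller_2_center in the frame of scrap_box_in below 0.06 m and linear speed of roller_2 above 0.45 m/s).
It fails at once if a bystander is moved by more than 20 mm (distance of any of weeder, mug, jar, clamp, wrench, tin from where it was at the start of the episode above 0.02 m).
It also fails if it takes over 66 s, if anything falls off the work surface, if the arm or the gripper's body presses on something with over 40 N, if the wrist force passes 120 N, or if a joint passes its speed limit or range.

## Working session

There is one attempt and no reset: what is moved stays moved. The work goes in short steps, Python scripts to look and compute and a tool call to move; the robot and the scene stay as the last step left them, time stands still between calls to the robot, and variables do not carry over. Pictures are saved under pics/ and viewed, at most 10 in all, crops included, and the job is handed in when it is done.

Besides the shell and the picture viewer there is one more tool, called after ">>>" by a JSON object that holds its "op" and its "data". servo_tool: Moves the arm, as the interface text tells. Its arguments: {"type":"object","properties":{"moves":{"type":"array"}},"required":["moves"]}

```bash
mkdir -p pics; cat > h.py <<'E'
import numpy as np, cv2
from plant import manip
def ray(f,u,v):
    K=np.array(f["mtx"]);d=np.array(f["rotation"])@np.linalg.inv(K)@[u,v,1.];return np.array(f["eye"]),d
def at(f,u,v,z):
    e,d=ray(f,u,v);return e+d*(z-e[2])/d[2]
E
python3 - <<'E'
from h import *
for n in("top","side"):
    f=manip.grab_frame(n);cv2.imwrite(f"pics/{n}0.png",f["image"]);np.savez(n+"0",**f);print(n,f["mtx"],f["eye"],f["rotation"])
print(manip.state(),manip.tcp_to_tips)
E
```

```text
top [[513.5438993    0.         325.38650654]
 [  0.         513.5438993  237.8933333 ]
 [  0.           0.           1.        ]] [0.31425087 0.07120647 1.34971948] [ 0.07275843 -0.69512535  0.71301302 -0.05585158]
side [[582.79483594   0.         318.09067666]
 [  0.         582.79483594 227.32608348]
 [  0.           0.           1.        ]] [ 0.31359326 -0.83541039  1.11351629] [-0.3609349   0.92443742 -0.11332677  0.04794264]
{'time': 0.1, 'joint_pos': array([ 1.18402171e+00,  5.33100551e-02,  1.61414910e+00,  3.83861481e-06,
        1.47600157e+00, -1.18994944e-01]), 'joint_vel': array([-1.70966522e-03, -1.18875625e-03, -2.82604087e-03, -7.92036658e-05,
        5.64180347e-04,  1.11320266e-03]), 'joint_efforts': array([-1.17587965e-04, -3.94901884e+01, -3.71364033e+01, -1.57962518e-04,
        3.97223019e-03, -4.06215435e-06]), 'tool_pos': array([0.16514449, 0.60218584, 0.2197786 ]), 'tool_rot': array([-2.35543546e-04,  1.33490291e-01,  9.91049681e-01, -9.03850008e-04]), 'contact_force': array([-0.40854778,  0.03249234,  0.31723231]), 'ft_torque': array([0.01232139, 0.05808874, 0.00554671]), 'grasp_force': 0.0, 'gripper_width': 1.0026911596028196} 0.014
```

View pics/top0.png

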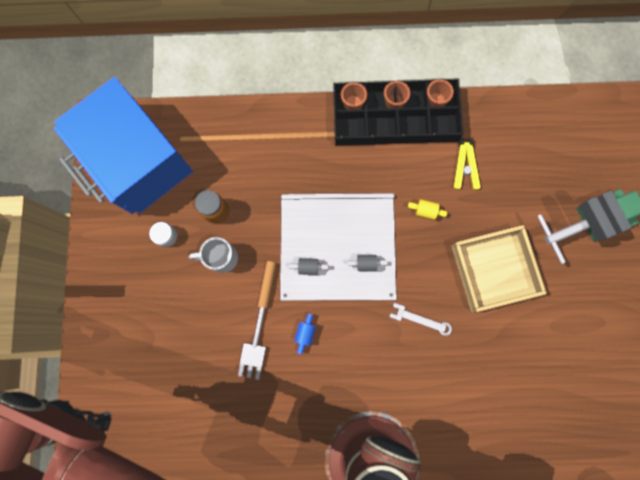

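View pics/side0.png

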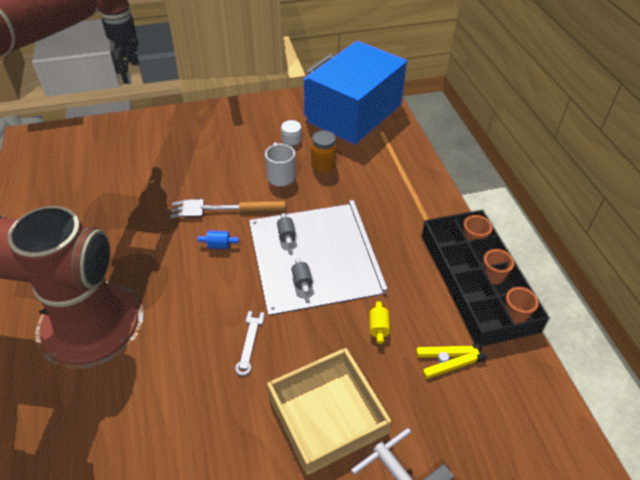

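The top view shows two steel rollers on the plate at (310,266) and (369,262). The lip is at row 196 and the scrap box at (499,269). The look-alikes, blue at (306,333) and yellow at (428,210), are off the plate and not part of the job. I'll confirm this in an enlarged crop.

```bash
cat > h.py <<'E'
import numpy as np, cv2
from plant import manip
from scipy.spatial.transform import Rotation as R
def rot(q): return R.from_quat(np.roll(np.array(q),-1)).as_matrix()
def at(f,u,v,z):
    d=rot(f["rotation"])@np.linalg.inv(np.array(f["mtx"]))@[u,v,1.];e=np.array(f["eye"]);return (e+d*(z-e[2])/d[2]).round(4)
def proj(f,p):
    c=rot(f["rotation"]).T@(np.array(p)-f["eye"]);return (np.array(f["mtx"])@(c/c[2]))[:2].round(1)
E
python3 - <<'E'
from h import *
t=dict(np.load("top0.npz"))
for u,v,z in[(281,300,.006),(396,299,.006),(282,195,.02),(394,195,.02),(310,266,.028),(369,262,.028),(454,243,.055),(526,227,.055),(547,294,.055),(474,311,.055)]:print(u,v,at(t,u,v,z))
im=t["image"]
cv2.imwrite("pics/c1.png",cv2.resize(im[185:315,270:400],None,fx=4.5,fy=4.5,interpolation=cv2.INTER_CUBIC))
cv2.imwrite("pics/c2.png",cv2.resize(im[215:325,440:560],None,fx=5,fy=5,interpolation=cv2.INTER_CUBIC))
E
```

```text
281 300 [0.4007 0.2202 0.006 ]
396 299 [ 0.3959 -0.0789  0.006 ]
282 195 [0.6797 0.2139 0.02  ]
394 195 [ 0.6707 -0.0852  0.02  ]
310 266 [0.4851 0.1417 0.028 ]
369 262 [ 0.4915 -0.0114  0.028 ]
454 243 [ 0.5308 -0.2272  0.055 ]
526 227 [ 0.5671 -0.4122  0.055 ]
547 294 [ 0.396  -0.4481  0.055 ]
474 311 [ 0.3586 -0.2648  0.055 ]
```

View pics/c1.png

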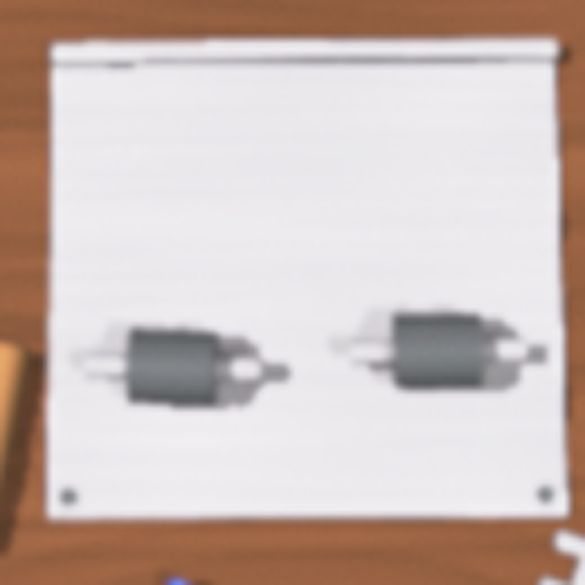

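View pics/c2.png

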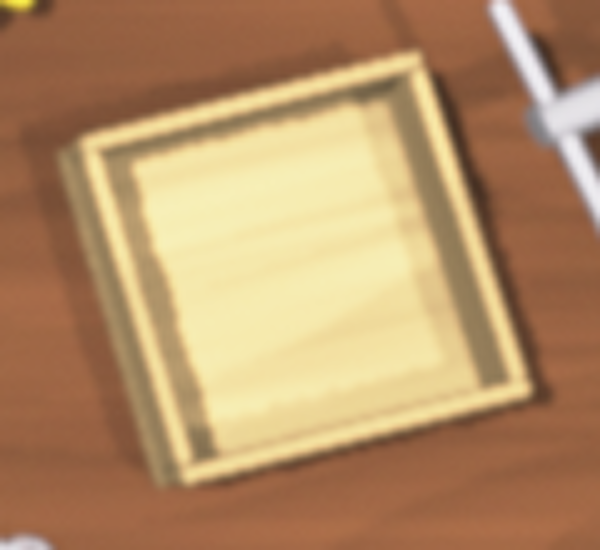

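The crop confirms it: grey barrels centred at about (308.4,266.6) and (367.3,262.8), both on the plate. The box rim corners are about (457,243), (523.6,226), (547,294) and (476,312).

```bash
cat >> h.py <<'E'
def plan(p,yaw=None):
    "tool-frame shift (mm) and turn (deg) to pose: TCP p, tool down, tool y at world angle yaw deg"
    s=manip.state();M=rot(s["tool_rot"]);d=M.T@(np.array(p)-s["tool_pos"])*1e3
    t=None
    if yaw is not None:
        a=np.radians(yaw);y=np.array([np.cos(a),np.sin(a),0]);z=np.array([0,0,-1.])
        T=np.c_[np.cross(y,z),y,z];t=R.from_matrix(M.T@T).as_rotvec(True).round(1)
    print("shift",d.round(1),"turn",t,"at",s["tool_pos"].round(4),"f",s["contact_force"].round(2),"w",round(s["gripper_width"]*85.4,1),"t",s["time"])
E
python3 - <<'E'
from h import *
t=dict(np.load("top0.npz"))
nl,nr=at(t,280.7,300.3,.006),at(t,396.2,299.7,.006);fl,fr=at(t,281.6,194.3,.02),at(t,394.4,193.9,.02)
ll,lr=at(t,281.8,198.6,.02),at(t,394.6,198,.02)
print(nl,nr,fl,fr,ll,lr)
for a,b in((nr,nl),(fr,fl),(nl,fl),(nr,fr)):
    d=(b-a)[:2];print(np.linalg.norm(d),np.degrees(np.arctan2(d[1],d[0])))
print("c",(nl+nr+fl+fr)/4)
print("rollers",at(t,308.4,266.6,.028),at(t,367.3,262.8,.028))
b=[at(t,*c,.055) for c in((457,243),(523.6,226),(547,294),(476,312))];print("box",np.mean(b,0));
for i in range(4):
    d=(b[i]-b[i-1])[:2];print(np.linalg.norm(d),np.degrees(np.arctan2(d[1],d[0])))
s=dict(np.load("side0.npz"))
print("side proj",proj(s,at(t,308.4,266.6,.028)),proj(s,at(t,367.3,262.8,.028)),proj(s,np.mean(b,0)))
E
```

```text
[0.3999 0.221  0.006 ] [ 0.3941 -0.0794  0.006 ] [0.6817 0.215  0.02  ] [ 0.6737 -0.0864  0.02  ] [0.6698 0.2145 0.02  ] [ 0.6624 -0.0864  0.02  ]
0.30045598679340707 88.89389401948189
0.30150615250770585 88.47956655998932
0.28186386785113127 -1.2197400379252663
0.2796876114524917 -1.4341441076563353
c [0.53735 0.06755 0.013  ]
rollers [0.4837 0.1459 0.028 ] [ 0.4895 -0.0069  0.028 ]
box [ 0.463125 -0.339725  0.055   ]
0.1780342663646524 11.272063491092217
0.17604275048976029 -77.10052236367164
0.17882980735884044 -166.51548237070455
0.18292689796746678 102.63072716200763
side proj [285.6 229.7] [301.5 275.8] [326.7 401.8]
```

```bash
python3 -c "
from h import *
plan([.4525,.1465,.12],88.7)"
```

```text
shift [-397.7 -363.2  100.4] turn [ -0.1  -0.  -14. ] at [0.1651 0.6022 0.2198] f [-0.41  0.03  0.32] w 85.6 t 0.1
```

>>> {"op": "servo_tool", "data": {"moves": [[[-40,-36.5,0,0,0,0,62],[-40,-36.5,0,0,0,0,62],[-40,-36.5,0,0,0,0,62],[-40,-36.5,0,0,0,0,62],[-40,-36.5,0,0,0,0,62],[-40,-36.5,0,0,0,0,62],[-40,-36.5,25,0,0,0,62],[-40,-36.5,25,0,0,0,62],[-40,-36.5,25,0,0,0,62],[-38,-35,25,0,0,0,62],[0,0,0,0,0,-7,62],[0,0,0,0,0,-7,62]]]}}

```text
time: 1.6
tool_pos: [0.4526, 0.1458, 0.1198]
tool_rot: [-0.001, 0.011, 1.0, -0.0]
contact_force: [-0.5, 1.1, 0.6]
gripper_width: 0.728
grasp_force: 0.0
```

```bash
python3 -c "
from h import *
plan([.4525,.1465,.027],88.7)
f=manip.grab_frame('wrist');cv2.imwrite('pics/w1.png',f['image']);f=manip.grab_frame('side');cv2.imwrite('pics/s1.png',cv2.resize(f['image'][130:370,180:480],None,fx=2.5,fy=2.5))"
```

```text
shift [-0.1  0.7 92.8] turn [-0.  -0.1  0.1] at [0.4526 0.1458 0.1198] f [-0.47  1.1   0.57] w 62.2 t 1.6
```

View pics/w1.png

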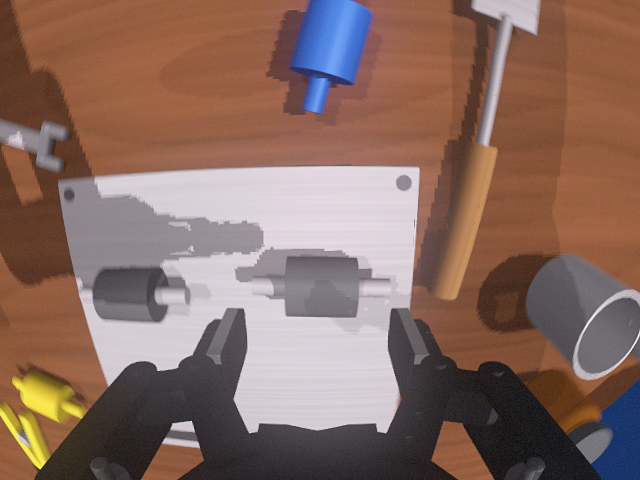

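The wrist view shows the left roller centred at (322,287) between the fingers (235 to 400). Next I'll cross-check both rollers through the fisheye model.

```bash
cat >> h.py <<'E'
def wat(f,u,v,z):
    K=np.array(f["mtx"]);q=np.array([(u-K[0,2]),(v-K[1,2])]);r=np.hypot(*q);th=r/K[0,0]
    c=np.r_[q/r*np.sin(th),np.cos(th)];d=rot(f["rotation"])@c;e=np.array(f["eye"]);return (e+d*(z-e[2])/d[2]).round(4)
E
python3 -c "
from h import *
f=manip.grab_frame('wrist');print(f['eye'])
print(wat(f,322,287,.028),wat(f,253,287,.028),wat(f,391,288,.028),'R2',wat(f,(80+190)/2,(287+297)/2,.028))
print(manip.state()['contact_force'])"
```

```text
[0.37012506 0.14916363 0.27379483]
[0.4859 0.1498 0.028 ] [0.4851 0.099  0.028 ] [0.4883 0.2009 0.028 ] R2 [ 4.899e-01 -1.000e-04  2.800e-02]
[ 0.77990136  0.29218749 -0.21529855]
```

>>> {"op": "servo_tool", "data": {"moves": [[[0,0.7,22,0,0,0,62],[0,0,22,0,0,0,62],[0,0,22,0,0,0,62],[0,0,14,0,0,0,62],[0,0,13,0,0,0,62],[0,0,0,0,0,0,62]]]}}

```text
time: 2.5
tool_pos: [0.4523, 0.1475, 0.027]
tool_rot: [-0.001, 0.012, 1.0, -0.0]
contact_force: [-0.1, 0.3, -0.5]
gripper_width: 0.726
grasp_force: 0.0
```

>>> {"op": "servo_tool", "data": {"moves": [[[-2.5,1,0,0,0,0,62],[-2.5,0,0,0,0,0,62],[-2.5,0,0,0,0,0,62],[-2.5,0,0,0,0,0,62],[-2.5,0,0,0,0,0,62],[-2.5,0,0,0,0,0,62],[-2.5,0,0,0,0,0,62],[-2.5,0,0,0,0,0,62],[-2.5,0,0,0,0,0,62],[-2.5,0,0,0,0,0,62],[-2.5,0,0,0,0,0,62],[-2.5,0,0,0,0,0,62]]]}}

```text
time: 4.0
tool_pos: [0.4832, 0.1478, 0.0279]
tool_rot: [-0.0, 0.012, 1.0, -0.0]
contact_force: [0.4, -0.2, 0.2]
gripper_width: 0.725
grasp_force: 0.0
```

>>> {"op": "servo_tool", "data": {"moves": [[[-2.5,0,0,0,0,0,62],[-2.5,0,0,0,0,0,62],[-2.5,0,0,0,0,0,62]]]}}

```text
time: 4.38
tool_pos: [0.4907, 0.1477, 0.0279]
tool_rot: [0.0, 0.012, 1.0, -0.0]
contact_force: [0.9, -0.0, 0.2]
gripper_width: 0.724
grasp_force: 0.0
```

```bash
python3 -c "
from h import *
plan([.4525,.1465,.027],88.7)
f=manip.grab_frame('wrist');cv2.imwrite('pics/w2.png',f['image'])"
```

```text
shift [38.2 -2.1  0.9] turn [-0.  0. -0.] at [0.4907 0.1477 0.0279] f [ 0.87 -0.04  0.24] w 61.8 t 4.375
```

View pics/w2.png

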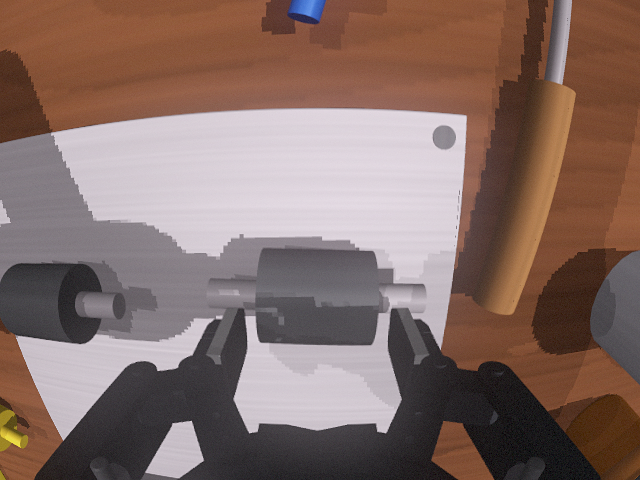

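```bash
python3 -c "
from h import *
f=manip.grab_frame('wrist')
print(wat(f,317,293,.028),'tipL',wat(f,240,310,.02),'R2',wat(f,62,305,.028));print(manip.state()['contact_force'])"
```

```text
[0.4837 0.1484 0.028 ] tipL [0.4968 0.1095 0.02  ] R2 [0.493  0.0043 0.028 ]
[-0.32281093 -0.08148232  0.36981911]
```

The picture shows the roller still at (317,293), so it hasn't moved, and the finger tips appear past the stubs. I'll check with one combined side and top crop.

```bash
python3 -c "
from h import *
a=manip.grab_frame('side')['image'][180:320,225:325];b=manip.grab_frame('top')['image'][185:315,270:365]
cv2.imwrite('pics/m1.png',np.hstack([cv2.resize(a,(420,588),interpolation=3),cv2.resize(b,(380,588),interpolation=3)]))"
```

```text
(no output)
```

View pics/m1.png

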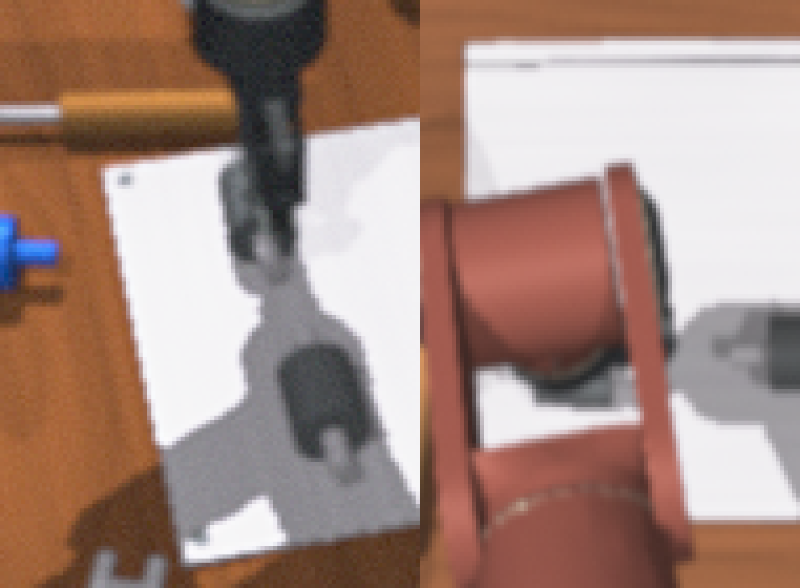

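```bash
python3 -c "
from h import *
f=manip.grab_frame('side')
def aty(u,v,y):
    d=rot(f['rotation'])@np.linalg.inv(np.array(f['mtx']))@[u,v,1.];e=np.array(f['eye']);return (e+d*(y-e[1])/d[1]).round(4)
q=lambda u,v:(u/4.2+225,v/4.2+180)
for n,u,v,y in(('tip low right',290,237,.105),('tip low left',268,235,.105),('finger R edge up',303,200,.105),('finger L edge up',248,200,.105),('stub end',268,245,.0985),('tip y.115',290,237,.115)):print(n,aty(*q(u,v),y))
print(q(265,270))
print('roller bottom',aty(*q(268,283),.0985))
w=manip.grab_frame('wrist')
for z in(.02,.03,.04,.05):print(z,wat(w,240,310,z),wat(w,218,312,z),wat(w,390,310,z))
print(manip.state()['contact_force'])"
```

```text
tip low right [0.4968 0.105  0.0435]
tip low left [0.4838 0.105  0.0487]
finger R edge up [0.5053 0.105  0.0733]
finger L edge up [0.4731 0.105  0.0816]
stub end [0.4824 0.0985 0.0474]
tip y.115 [0.4988 0.115  0.0321]
(288.0952380952381, 244.28571428571428)
roller bottom [0.4813 0.0985 0.0138]
0.02 [0.4961 0.1096 0.02  ] [0.4974 0.0979 0.02  ] [0.4977 0.1846 0.02  ]
0.03 [0.4906 0.1121 0.03  ] [0.4918 0.1011 0.03  ] [0.4921 0.1824 0.03  ]
0.04 [0.4852 0.1146 0.04  ] [0.4863 0.1044 0.04  ] [0.4866 0.1803 0.04  ]
0.05 [0.4797 0.1171 0.05  ] [0.4807 0.1076 0.05  ] [0.481  0.1782 0.05  ]
[0.23004155 0.67425798 0.28612532]
```

The views agree that the tips are at about z 45 mm at this opening. They passed over the stubs (top at 35 mm), so the roller is untouched. I'll back off and lower step by step, watching the force.

>>> {"op": "servo_tool", "data": {"moves": [[[13,0,0,0,0,0,62],[13,0,0,0,0,0,62],[12,0,0,0,0,0,62],[0,0,4,0,0,0,62],[0,0,4,0,0,0,62],[0,0,0,0,0,0,62]]]}}

```text
time: 5.42
tool_pos: [0.4524, 0.1485, 0.0195]
tool_rot: [-0.0, 0.012, 1.0, -0.0]
contact_force: [0.0, -0.2, 0.7]
gripper_width: 0.727
grasp_force: 0.0
```

```bash
python3 -c "
from h import *
w=manip.grab_frame('wrist');im=w['image'];np.save('w3',im)
plan([.4525,.1465,.02])
for z in(.01,.02,.03,.04):print(z,wat(w,243,310,z),wat(w,393,310,z))
cv2.imwrite('pics/w3.png',cv2.resize(im[230:380,180:460],None,fx=2.8,fy=2.8,interpolation=3))"
```

```text
shift [ 0.1 -2.  -0.3] turn None at [0.4527 0.1485 0.0197] f [ 0.84  0.35 -0.58] w 61.9 t 5.475
0.01 [0.459  0.1115 0.01  ] [0.4607 0.1873 0.01  ]
0.02 [0.4535 0.114  0.02  ] [0.4551 0.1851 0.02  ]
0.03 [0.4481 0.1164 0.03  ] [0.4495 0.1828 0.03  ]
0.04 [0.4426 0.1188 0.04  ] [0.444  0.1806 0.04  ]
```

View pics/w3.png

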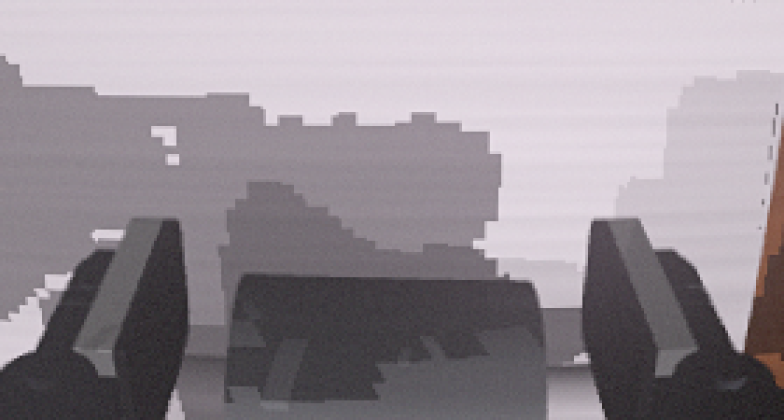

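>>> {"op": "servo_tool", "data": {"moves": [[[0,0,1.5,0,0,0,62],[0,0,1.5,0,0,0,62],[0,0,0,0,0,0,62]]]}}

```text
time: 5.85
tool_pos: [0.4525, 0.1485, 0.0167]
tool_rot: [-0.0, 0.012, 1.0, -0.0]
contact_force: [-1.3, 1.0, 0.9]
gripper_width: 0.726
grasp_force: 0.0
```

>>> {"op": "servo_tool", "data": {"moves": [[[0,0,1,0,0,0,62],[0,0,1,0,0,0,62],[0,0,0,0,0,0,62]]]}}

```text
time: 6.22
tool_pos: [0.4525, 0.1485, 0.0148]
tool_rot: [-0.0, 0.012, 1.0, -0.0]
contact_force: [-1.1, 0.4, 0.3]
gripper_width: 0.722
grasp_force: 0.0
```

>>> {"op": "servo_tool", "data": {"moves": [[[0,0,1,0,0,0,62],[0,0,1,0,0,0,62],[0,0,0,0,0,0,62]]]}}

```text
time: 6.6
tool_pos: [0.4524, 0.1485, 0.0128]
tool_rot: [-0.0, 0.012, 1.0, -0.0]
contact_force: [-0.1, -0.5, 0.1]
gripper_width: 0.728
grasp_force: 0.0
```

>>> {"op": "servo_tool", "data": {"moves": [[[0,0,1,0,0,0,62],[0,0,1,0,0,0,62],[0,0,0,0,0,0,62]]]}}

```text
time: 6.98
tool_pos: [0.4524, 0.1485, 0.0108]
tool_rot: [-0.0, 0.012, 1.0, -0.0]
contact_force: [-0.7, -0.8, 0.4]
gripper_width: 0.726
grasp_force: 0.0
```

```bash
python3 -c "
from h import *
w=manip.grab_frame('wrist');im=w['image']
plan([.4525,.1465,.02])
cv2.imwrite('pics/w4.png',np.vstack([cv2.resize(im[230:380,180:460],(560,300),interpolation=3),cv2.resize(manip.grab_frame('side')['image'][200:275,240:380],(560,300),interpolation=3)]))"
```

```text
shift [-0.1 -2.1 -9.2] turn None at [0.4525 0.1486 0.0108] f [0.87 0.57 0.24] w 61.7 t 7.025
```

View pics/w4.png

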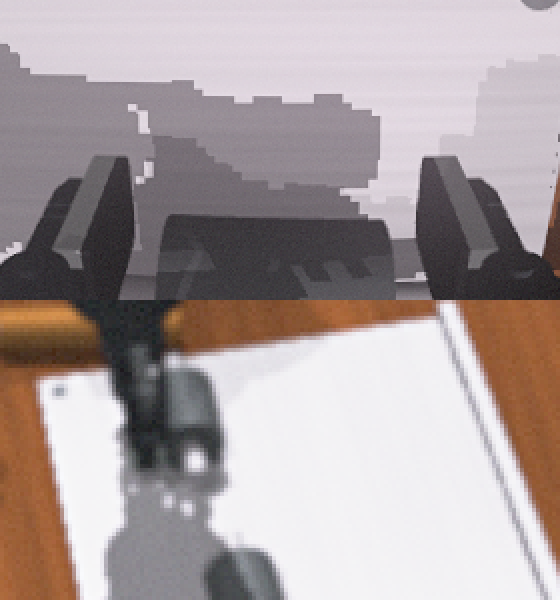

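The side half shows the fingertip at about (276,242.5), just behind the roller's stub end at (289,240). The wrist half shows the roller between the fingers.

```bash
python3 -c "
from h import *
f=dict(np.load('side0.npz'))
def aty(u,v,y):
    d=rot(f['rotation'])@np.linalg.inv(np.array(f['mtx']))@[u,v,1.];e=np.array(f['eye']);return (e+d*(y-e[1])/d[1]).round(4)
for y in(.104,.11,.117):print('tip',aty(276,242.5,y))
print('stub end',aty(289.5,240,.0985))
for z in (.01,.02,.03): print(z,[proj(f,(x,y,z)) for x in(.4415,.4635) for y in(.105,.117)])
"
```

```text
tip [0.451  0.104  0.0344]
tip [0.4518 0.11   0.0275]
tip [0.4529 0.117  0.0194]
stub end [0.4839 0.0985 0.0408]
0.01 [array([272.6, 249.3]), array([271.7, 245.8]), array([281.3, 247.7]), array([280.3, 244.2])]
0.02 [array([272.4, 246.7]), array([271.5, 243.2]), array([281.1, 245.1]), array([280.2, 241.6])]
0.03 [array([272.2, 244.1]), array([271.3, 240.5]), array([281. , 242.5]), array([280. , 238.9])]
```

>>> {"op": "servo_tool", "data": {"moves": [[[0,0,1.5,0,0,0,62],[0,0,1.5,0,0,0,62],[0,0,1,0,0,0,62],[0,0,0,0,0,0,62]]]}}

```text
time: 7.58
tool_pos: [0.4524, 0.1485, 0.0068]
tool_rot: [-0.0, 0.012, 1.0, -0.0]
contact_force: [-0.3, 0.5, -0.1]
gripper_width: 0.726
grasp_force: 0.0
```

>>> {"op": "servo_tool", "data": {"moves": [[[-2.5,0,0,0,0,0,62],[-2.5,0,0,0,0,0,62],[-2.5,0,0,0,0,0,62],[-2.5,0,0,0,0,0,62],[-2.5,0,0,0,0,0,62],[-2.5,0,0,0,0,0,62],[-2.5,0,0,0,0,0,62],[-2.5,0,0,0,0,0,62],[-2.5,0,0,0,0,0,62],[-2.5,0,0,0,0,0,62]]]}}

```text
time: 8.82
tool_pos: [0.4775, 0.1479, 0.0068]
tool_rot: [-0.0, 0.012, 1.0, -0.0]
contact_force: [-2.1, -0.0, 1.1]
gripper_width: 0.724
grasp_force: 0.8
```

```bash
cat >> h.py <<'E'
def barrels(f):
    "dark barrel blobs in the side picture -> pixel centres"
    im=cv2.cvtColor(f["image"],cv2.COLOR_BGR2HSV);m=((im[...,2]<110)&(im[...,1]<90)).astype(np.uint8)
    n,l,st,c=cv2.connectedComponentsWithStats(m)
    return [(c[i].round(1),st[i,4]) for i in range(1,n) if st[i,4]>60 and 230<c[i][0]<400 and 190<c[i][1]<310]
E
python3 -c "
from h import *
f=dict(np.load('side0.npz'));print(barrels(f));f=manip.grab_frame('side');print(barrels(f));cv2.imwrite('pics/s5.png',f['image'])
w=manip.grab_frame('wrist');cv2.imwrite('pics/w5.png',w['image']);plan([.4525,.1465,.02])"
```

```text
[(array([286.3, 232. ]), np.int32(197)), (array([301.6, 278.3]), np.int32(225))]
[(array([284.2, 207.4]), np.int32(1252)), (array([300.8, 274.5]), np.int32(409))]
shift [ 25.2  -2.1 -13.1] turn None at [0.4778 0.148  0.0069] f [-1.85 -0.54 -0.14] w 62.3 t 8.925
```

>>> {"op": "servo_tool", "data": {"moves": [[[-2.5,0,0,0,0,0,62],[-2.5,0,0,0,0,0,62],[-2.5,0,0,0,0,0,62],[-2.5,0,0,0,0,0,62],[0,0,0,0,0,0,62]]]}}

```text
time: 9.55
tool_pos: [0.4877, 0.1478, 0.0069]
tool_rot: [0.0, 0.012, 1.0, 0.0]
contact_force: [-2.1, 0.2, 0.2]
gripper_width: 0.728
grasp_force: 1.1
```

```bash
python3 -c "
from h import *
a=[]
for i in range(8):
    w=manip.grab_frame('wrist');a.append(manip.state()['contact_force'])
a=np.array(a);print(a.mean(0),a.std(0));cv2.imwrite('pics/w6.png',w['image'])
f=manip.grab_frame('side');print(barrels(f))
# barrel in wrist: dark columns between fingers
g=cv2.cvtColor(w['image'],cv2.COLOR_BGR2GRAY);print([int(x) for x in g[200:330:4,290]]);print([int(x) for x in g[200:330:4,350]])
print(wat(w,318,260,.05),wat(w,318,270,.05),wat(w,318,280,.05))"
```

```text
[-2.50993076  0.3754512   0.93039591] [0.44335143 0.37158943 0.6823784 ]
[(array([287.9, 206.4]), np.int32(1262)), (array([301.6, 274.5]), np.int32(450))]
[216, 218, 214, 218, 221, 219, 222, 215, 217, 216, 217, 215, 220, 212, 214, 218, 213, 216, 212, 212, 215, 215, 136, 134, 131, 130, 130, 131, 104, 107, 64, 66, 66]
[217, 219, 216, 218, 222, 219, 222, 217, 219, 218, 218, 217, 221, 213, 216, 220, 214, 218, 211, 212, 220, 138, 136, 133, 135, 133, 131, 133, 119, 106, 65, 68, 70]
[0.4472 0.1496 0.05  ] [0.4507 0.1495 0.05  ] [0.4542 0.1495 0.05  ]
```

The static resistance is 2.5 N after about 20 mm of roll, so the left roller is the lopsided one. I'll let it come back slowly, then lift away.

>>> {"op": "servo_tool", "data": {"moves": [[[2.5,0,0,0,0,0,62],[2.5,0,0,0,0,0,62],[2.5,0,0,0,0,0,62],[2.5,0,0,0,0,0,62],[2.5,0,0,0,0,0,62],[2.5,0,0,0,0,0,62],[2.5,0,0,0,0,0,62],[2.5,0,0,0,0,0,62],[2.5,0,0,0,0,0,62],[5,0,0,0,0,0,62],[6,0,0,0,0,0,62],[6,0,0,0,0,0,62]]]}}

```text
time: 11.5
tool_pos: [0.4476, 0.1487, 0.0069]
tool_rot: [-0.0, 0.012, 1.0, -0.0]
contact_force: [0.3, -0.2, 0.3]
gripper_width: 0.726
grasp_force: 0.0
```

>>> {"op": "servo_tool", "data": {"moves": [[[0,0,-25,0,0,0,70],[0,0,-25,0,0,0,85],[0,0,-25,0,0,0,85],[0,0,-25,0,0,0,85],[0,0,0,0,0,0,85]]]}}

```text
time: 12.12
tool_pos: [0.4495, 0.149, 0.1091]
tool_rot: [0.002, 0.012, 1.0, 0.0]
contact_force: [0.3, 0.3, -0.4]
gripper_width: 0.995
grasp_force: 0.0
```

```bash
python3 -c "
from h import *
w=manip.grab_frame('wrist');cv2.imwrite('pics/w7.png',w['image']);np.savez('w7',**w)
plan([.485,.149,.1],-1.3);plan([.485,.149,.1],178.7);print(manip.state()['joint_pos'])"
```

```text
shift [-36.6   1.1   7.4] turn [ 0.1  0.1 90. ] at [0.4484 0.1488 0.1074] f [-0.51 -0.35  0.39] w 84.5 t 12.175
shift [-36.6   1.1   7.4] turn [ -0.1   0.1 -90. ] at [0.4484 0.1488 0.1074] f [-0.51 -0.35  0.39] w 84.5 t 12.175
[ 1.62627748e-01 -2.26257040e-01  2.06944579e+00 -3.15292408e-05
  1.29658453e+00 -1.38474694e+00]
```

View pics/w7.png

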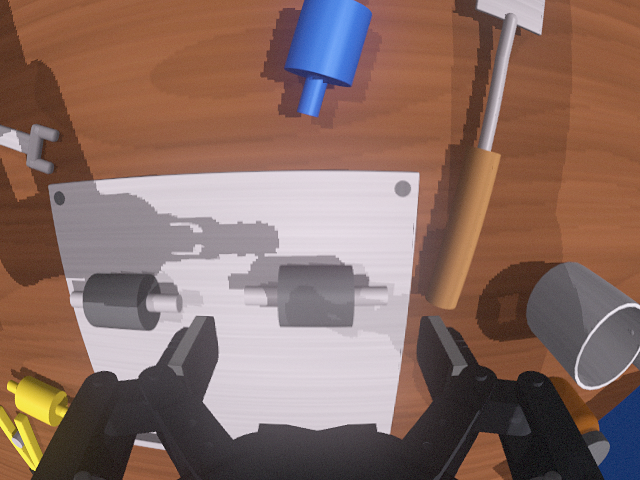

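The wrist view shows the left roller back at its start, with stub ends (245,295) and (387,295). The right roller is at (127,301).

```bash
python3 -c "
from h import *
w=dict(np.load('w7.npz'));print('cam-tcp',w['eye']-np.array([.4484,.1488,.1074]),w['mtx'][0,0],w['mtx'][:2,2])
print('opt axis',rot(w['rotation'])[:,2])
a,b=wat(w,245,295,.028),wat(w,387,295,.028);print('L',a,b,(a+b)/2);a,b=wat(w,70,299,.028),wat(w,183,303,.028);print('R',a,b,(a+b)/2)
for n,u,v in(('boltL',403,188),('boltR',60,198)):print(n,wat(w,u,v,.006))
t=dict(np.load('top0.npz'));print('top bolts',at(t,285,295.3,.006),at(t,391.2,295,.006))
for z in(.09,.1,.11,.12,.13):
  a,b=wat(w,217,318,z),wat(w,420,318,z);print(z,a,b,b[1]-a[1])
print(plan([.485,.149,.1],-1.3))"
```

```text
cam-tcp [-0.08235465  0.0026311   0.15470732] 371.64829954431775 [317.12957824 245.85472918]
opt axis [ 0.32901631 -0.00698894 -0.94429838]
L [0.4836 0.0975 0.028 ] [0.4858 0.1987 0.028 ] [0.4847 0.1481 0.028 ]
R [ 0.4904 -0.0597  0.028 ] [0.4905 0.0487 0.028 ] [ 0.49045 -0.0055   0.028  ]
boltL [0.4132 0.2114 0.006 ]
boltR [ 0.4082 -0.0641  0.006 ]
top bolts [0.4126 0.2096 0.006 ] [ 0.4065 -0.067   0.006 ]
0.09 [0.4666 0.0944 0.09  ] [0.4692 0.2057 0.09  ] 0.1113
0.1 [0.4608 0.0977 0.1   ] [0.4632 0.2025 0.1   ] 0.10480000000000002
0.11 [0.4549 0.101  0.11  ] [0.4572 0.1994 0.11  ] 0.09839999999999999
0.12 [0.4491 0.1043 0.12  ] [0.4512 0.1962 0.12  ] 0.09190000000000001
0.13 [0.4433 0.1077 0.13  ] [0.4452 0.1931 0.13  ] 0.08539999999999999
shift [-36.6   1.1   7.4] turn [ 0.1  0.1 90. ] at [0.4484 0.1488 0.1074] f [-0.51 -0.35  0.39] w 84.5 t 12.175
None
```

>>> {"op": "servo_tool", "data": {"moves": [[[-36.5,0.5,7,0,0,10,85],[0,0,0,0,0,10,85],[0,0,0,0,0,10,85],[0,0,0,0,0,10,85],[0,0,0,0,0,10,85],[0,0,0,0,0,10,85],[0,0,0,0,0,10,85],[0,0,0,0,0,10,85],[0,0,0,0,0,10,85],[0,0,0,0,0,0,85]]]}}

```text
time: 13.42
tool_pos: [0.4833, 0.1481, 0.098]
tool_rot: [-0.001, 0.715, 0.7, -0.001]
contact_force: [0.3, 0.0, -1.4]
gripper_width: 1.001
grasp_force: 0.0
```

```bash
python3 -c "
from h import *
plan([.4845,.148,0],-1.3)"
```

```text
shift [-0.1  1.5 98. ] turn [-0.2  0.   0.1] at [0.4833 0.1481 0.098 ] f [ 0.26  0.04 -1.36] w 85.5 t 13.425
```

>>> {"op": "servo_tool", "data": {"moves": [[[0,1.3,20,0,0,0,85],[0,0,20,0,0,0,85],[0,0,20,0,0,0,85],[0,0,14,0,0,0,85],[0,0,10,0,0,0,85],[0,0,5,0,0,0,85],[0,0,0,0,0,0,85]]]}}

```text
time: 14.3
tool_pos: [0.4859, 0.1483, 0.0109]
tool_rot: [-0.0, 0.715, 0.699, -0.0]
contact_force: [0.7, -0.2, 0.5]
gripper_width: 0.994
grasp_force: 0.0
```

>>> {"op": "servo_tool", "data": {"moves": [[[0,0,3,0,0,0,85],[0,0,3,0,0,0,85],[0,0,3,0,0,0,85],[0,0,0,0,0,0,70],[0,0,0,0,0,0,56],[0,0,0,0,0,0,56]]]}}

```text
time: 15.05
tool_pos: [0.4859, 0.1483, 0.002]
tool_rot: [0.0, 0.715, 0.699, 0.0]
contact_force: [-0.8, -0.5, 0.8]
gripper_width: 0.659
grasp_force: 0.0
```

```bash
python3 -c "
from h import *
plan([.4845,.148,0],-1.3)
a=[]
for i in range(4):
    w=manip.grab_frame('wrist');a.append(manip.state()['contact_force'])
print(np.mean(a,0));np.savez('w8',**w)
g=cv2.cvtColor(w['image'],cv2.COLOR_BGR2GRAY);print(cv2.resize(g[160:480,160:480],(40,40),interpolation=3)//10)" | tr -d '[]'
```

```text
shift -0.3 -1.4  2.  turn  0. -0. -0. at 0.4859 0.1483 0.002  f -0.75 -0.5   0.8  w 56.2 t 15.05
 0.05205369 -0.01180098 -0.12507113
20 20 20 ... 18 17 17
 20 20 20 ... 18 18 18
 20 20 20 ... 18 18 18
 ...
  9 10 10 ... 20 20 15
  9 10 10 ... 20 20 20
  9  8  7 ... 20 20 20
```

```bash
python3 -c "
from h import *
w=dict(np.load('w8.npz'));g=cv2.cvtColor(w['image'],cv2.COLOR_BGR2GRAY)
for v in range(230,400,6):print(v,''.join('%X'%(g[v,u]//16) for u in range(180,460,3)))
for z in(0,.01,.02,.03):print(z,wat(w,250,310,z),wat(w,386,310,z),np.linalg.norm(wat(w,250,310,z)-wat(w,386,310,z)))"
```

```text
230 DDCDCCCCCDCCDDCCBBBBBBBBBBBBBBBBBBBBBB8AABBBBBBBA98BBBBBBBBBBBBBBBBBBBBBBBBBBBBBBBBBBBBBBBBBBB
236 DDCCCCCCCDCCDDCCBBBBBBBBBBBBBBBBBBBBBB89ABBBBBBBAA8BBBBBBBBBBBBBBBBBBBBBBBBBBBBBBBBBBBBBBBBBBB
242 DDCCCCCCCDCCDDCCBBBBBBBBBBBBBBBBBBBBBB79ABBBBBBBAA8BBBBBBBBBBBBBBBBBBBBBBBBBBBBBBBBBBBBBBBBBBB
248 CDCCCCCCCDCCDDDCBBBBBBBBBBBBBBBBBBBBBB79ABBBBBBBA98BBBBBBBBBBBBBBBBBBBBBBBBBBBBBBBBBBBBBBBBBBB
254 CCDCDCCCCCDCDDDCBBBBBBBBBBBBBBBBBBBBBB79ABBBBBBBA98BBBBBBBBBBBBBBBBBBBBBBBBBBBBBBBBBBBBBBBBBBB
260 CCDCCCCCCCDCCDDCBBBBBBBBBBBBBBBBBBBBBB89ABBBBBBBA98BBBBBBBBBBBBBBBBBBBBBBBBBBBBBBBBBBBBBBCBBBB
266 CDDCCCCCCCDCCDDCBBBBBBBBBBBBBBBBBBBBBB79ABBBBBBBA98AABBBBBBBBBBBBBBBBBBBBBBBBBBBBBBBBBBBBBBBBB
272 CDDDCDCCCCDCCDDCBBBBBBBBBBBBBBA855555579ABBBBBBBA9855555559BBBBBBBBBBBBBBBBBBBBBBBBBBBBBBBBBBB
278 DCDDCDCCCCDDCDDCCBBBBBBBBBBA556566565569ABBBBBBAA9855555555556BBBBBCCCBBBBBBBBBBBBBBBBBBBBBBBB
284 DCDDCCCCCCCDCDDCBBBBBBBBBC55565555555559AABBBBBBA985555555555556BBBCCCBBBBBBBBBBBBBBBBBBBBCCCD
290 DDCDDCCCCCCDCDDDDBBBBBBBB665655555555559AABBBBBAA965555556555555BBBCCCBBBBBBBBBBBBBBBBBBBCCCCB
296 DCDDDCD
[... 1351 characters left out ...]
22232333333344344434444
380 3444444433434333433322688889444666777777777777777776666666655388888888222333333333333333333333
386 4334333333433433323322888888344456777777777777777777666665554488888888423333333333333433333334
392 4444433332333333333329888888444446777777777777777767766666433688888888823333333333233333444444
398 444443433333333333332DB8888884444444444444446777444444444444388888888BCA3333333333333333444444
0 [0.4546 0.1472 0.    ] [0.52   0.1458 0.    ] 0.06541498299319508
0.01 [0.4568 0.1527 0.01  ] [0.518  0.1513 0.01  ] 0.06121601097752127
0.02 [0.459  0.1582 0.02  ] [0.516  0.1569 0.02  ] 0.05701482263411857
0.03 [0.4612 0.1637 0.03  ] [0.5139 0.1625 0.03  ] 0.05271366046861101
```

>>> {"op": "servo_tool", "data": {"moves": [[[0,-1.5,2,0,0,0,56],[0,0,2,0,0,0,52],[0,0,0,0,0,0,48],[0,0,0,0,0,0,45],[0,0,0,0,0,0,43],[0,0,0,0,0,0,40],[0,0,0,0,0,0,38],[0,0,0,0,0,0,36]]]}}

```text
time: 16.25
tool_pos: [0.4843, 0.1483, -0.0018]
tool_rot: [-0.0, 0.715, 0.699, -0.0]
contact_force: [-2.3, -0.6, 4.6]
gripper_width: 0.497
grasp_force: 60.4
```

>>> {"op": "servo_tool", "data": {"moves": [[[0,0,-1.5,0,0,0,36],[0,0,-2,0,0,0,36],[0,0,-3,0,0,0,36],[0,0,0,0,0,0,36]]]}}

```text
time: 16.75
tool_pos: [0.4842, 0.1483, 0.0043]
tool_rot: [-0.0, 0.715, 0.699, -0.0]
contact_force: [0.3, -0.7, -5.3]
gripper_width: 0.497
grasp_force: 61.6
```

```bash
python3 -c "
from h import *
a=[]
for i in range(4):
    w=manip.grab_frame('wrist');a.append(manip.state()['contact_force'])
print(np.mean(a,0));plan([.463,-.340,.13],12.6)"
```

```text
[-0.04712252 -0.08069747 -6.22142514]
shift [-488.6   -9.8 -125.7] turn [ -0.    0.  -13.9] at [0.4842 0.1483 0.0043] f [ 0.07  0.55 -6.01] w 42.4 t 16.95
```

>>> {"op": "servo_tool", "data": {"moves": [[[0,0,-25,0,0,0,36],[0,0,-35,0,0,0,36],[0,0,-36,0,0,0,36],[-25,0,0,0,0,0,36],[-50,0,0,0,0,0,36],[-55,-1,0,0,0,0,36],[-55,-1,0,0,0,0,36],[-55,-1,0,0,0,0,36],[-55,-2,0,0,0,0,36],[-55,-2,0,0,0,0,36],[-55,-1,0,0,0,0,36],[-50,-1,0,0,0,-7,36]]]}}

```text
time: 18.45
tool_pos: [0.4642, -0.3082, 0.1002]
tool_rot: [-0.0, 0.67, 0.742, 0.0]
contact_force: [-0.5, -0.0, -5.8]
gripper_width: 0.497
grasp_force: 63.1
```

>>> {"op": "servo_tool", "data": {"moves": [[[-25,0,0,0,0,-7,36],[0,0,0,0,0,0,36],[0,0,0,0,0,0,36]]]}}

```text
time: 18.82
tool_pos: [0.4668, -0.3305, 0.0998]
tool_rot: [-0.001, 0.625, 0.78, 0.0]
contact_force: [-0.9, 0.7, -6.0]
gripper_width: 0.5
grasp_force: 63.0
```

```bash
python3 -c "
from h import *
plan([.463,-.340,.0],12.6)
f=manip.grab_frame('wrist');cv2.imwrite('pics/w9.png',f['image'])
m=cv2.inRange(cv2.cvtColor(f['image'],cv2.COLOR_BGR2HSV),(15,40,150),(32,160,255))
n,l,st,c=cv2.connectedComponentsWithStats(m);i=1+st[1:,4].argmax();print(st[i],c[i])
p=cv2.approxPolyDP(cv2.convexHull(np.argwhere(l==i)[:,::-1].astype(np.int32)),25,True)[:,0];print(p.tolist())
for q in p:print(wat(f,*q,.055))"
```

```text
shift [-8.6 -5.7 99.8] turn [-0.  -0.1  0. ] at [ 0.4668 -0.3305  0.0998] f [-0.92  0.7  -6.  ] w 42.7 t 18.825
[  152   125   318   241 40649] [306.18974637 217.01180841]
[[469, 133], [440, 365], [182, 357], [154, 134]]
[ 0.532  -0.2316  0.055 ]
[ 0.5659 -0.3807  0.055 ]
[ 0.3916 -0.4136  0.055 ]
[ 0.3606 -0.2701  0.055 ]
```

>>> {"op": "servo_tool", "data": {"moves": [[[-8.5,-5.5,0,0,0,0,36],[0,0,20,0,0,0,36],[0,0,20,0,0,0,36],[0,0,20,0,0,0,36],[0,0,15,0,0,0,36],[0,0,10,0,0,0,36],[0,0,6,0,0,0,36],[0,0,3,0,0,0,36],[0,0,2,0,0,0,36],[0,0,1,0,0,0,36],[0,0,0,0,0,0,36]]]}}

```text
time: 20.25
tool_pos: [0.4638, -0.3409, 0.0037]
tool_rot: [0.0, 0.625, 0.781, -0.0]
contact_force: [-0.5, 0.2, -6.6]
gripper_width: 0.495
grasp_force: 63.1
```

>>> {"op": "servo_tool", "data": {"moves": [[[0,0,1,0,0,0,36],[0,0,1,0,0,0,36],[0,0,1,0,0,0,36],[0,0,0,0,0,0,36]]]}}

```text
time: 20.75
tool_pos: [0.4637, -0.3408, 0.0004]
tool_rot: [0.0, 0.625, 0.781, -0.0]
contact_force: [-0.6, -0.1, -7.5]
gripper_width: 0.494
grasp_force: 63.3
```

>>> {"op": "servo_tool", "data": {"moves": [[[0,0,1,0,0,0,36],[0,0,1,0,0,0,36],[0,0,0,0,0,0,36]]]}}

```text
time: 21.12
tool_pos: [0.4637, -0.3408, 0.0002]
tool_rot: [-0.001, 0.625, 0.781, -0.0]
contact_force: [-4.2, 4.5, 6.4]
gripper_width: 0.493
grasp_force: 64.4
```

>>> {"op": "servo_tool", "data": {"moves": [[[0,0,-0.5,0,0,0,42],[0,0,0,0,0,0,46],[0,0,0,0,0,0,54],[0,0,0,0,0,0,66],[0,0,0,0,0,0,66],[0,0,-20,0,0,0,66],[0,0,-40,0,0,0,66],[0,0,-40,0,0,0,62],[0,0,0,0,0,0,62]]]}}

```text
time: 22.25
tool_pos: [0.4664, -0.3433, 0.1053]
tool_rot: [0.005, 0.625, 0.781, -0.0]
contact_force: [0.4, 0.0, 0.3]
gripper_width: 0.725
grasp_force: 0.0
```

```bash
python3 -c "
from h import *
f=manip.grab_frame('wrist');cv2.imwrite('pics/w10.png',f['image']);np.savez('w10',**f)
s=manip.grab_frame('side')['image']
g=cv2.cvtColor(f['image'],cv2.COLOR_BGR2GRAY)
for v in range(200,400,8):print(v,''.join('%X'%(g[v,u]//16) for u in range(160,480,4)))
hsv=cv2.cvtColor(s,cv2.COLOR_BGR2HSV);m=((hsv[...,2]<110)&(hsv[...,1]<90)).astype(np.uint8)
n,l,st,c=cv2.connectedComponentsWithStats(m);print([(c[i].round(),st[i,4]) for i in range(1,n) if 60<st[i,4]<2000 and 230<c[i][0]<420 and c[i][1]<470])
plan([.460,-.006,.12],88.7)"
```

```text
200 7ADC666666CCCCCCDDDDCCCDDDDDDDDDDDC89BBBBACBCCCBCCCDDDDDDDDDCCCCDC876555559BB666
208 76DC766666CCCCCCCDDDCDCDCDDDDDDD86669BBBB86668CBCCDDDDDDDDDDCCDDDC89555566ABA766
216 77DD966666BCCCCCCDDDCDCDCDDDDD66666666766666666ABCDDDDDEDDDDCCDDDB99665556BB8766
224 77CDB66666BCCBBCCDDDCDCDCCDDDD67788777777777776BBCDDDDDEDDDDCCDDDB99666558BB7776
232 77ADC666666CCCCCCDDDDDCDCCDDDD67777777777777776BBCDDDDDDDDDDCCDCD89966666ABC6766
240 778DC766666CCCCCCDDDDCCCCCCDDD67778877777888776BBCDDDDDDDDDDCCDDD89866666BDC6676
248 777DD966666CCCCBCDDDDCCCCCCCDD76778888888888776BBCDDDDDDDDDDCCCDC89666666CD97777
256 777CDB66666BCCCBCCDDDCCCCCCCDD76778888888887776BBCDDDDDDDDDCCCCDC99666668CD67776
264 777ADC666669BCCCCCDDDCDCDCCCCDA6778888888887776CDDDDDDDDDDDCCDCC99966666ADC76776
272 7777DC766666CCCCCCDDCCDCDCCCCC86778888888787776CDDDDDDDDDDDCCDCC89866666BDB77777
280 7777CDA66666CCBCBCDDDCDCDCCCCC96778888888887776CDDDDDDDDDDDCCDCC89766667CD877777
288 7777ADC66666CCCCBBDDDCDCDCCCCCB6778888888888778CDDDDDDDDDDCCCCCC89666669CD767777
296 67776DC766668CCCCBDDDCDCCCCCCCC898888888877ADDCCDDDDDDDDDDCCCCCC9966666BDC77
[... 592 characters left out ...]
7777676
360 44444433333333CA4333345555555566766565555555555555555678893333237733333333776766
368 4444333344333333333237666666666666666666666666667777777BCCD333333333334333357666
376 33333333333333333222466666777777777777777777777787777777766232323333333333333222
384 33333333333332222222544444444444444444444444444447666676656622233333333333323321
392 33344432223222222324444444444444444444447666667676667676565522333322223323343432
[(array([368., 129.]), np.int32(88)), (array([324., 145.]), np.int32(75)), (array([301., 278.]), np.int32(212)), (array([327., 416.]), np.int32(161))]
shift [327.7  69.5 -20.2] turn [ -0.    0.1 -76. ] at [ 0.464  -0.341   0.1002] f [ 0.43 -0.2   0.03] w 62.1 t 22.35
```

The left roller rests in the box, with its barrel at wrist (314,256) and side (327,416). Next is the sound one on the right.

>>> {"op": "servo_tool", "data": {"moves": [[[55,11.5,0,0,0,0,62],[55,11.5,0,0,0,0,62],[55,11.5,0,0,0,0,62],[55,11.5,0,0,0,0,62],[55,11.5,0,0,0,0,62],[52.5,11.5,0,0,0,0,62],[0,0,0,0,0,-9.5,62],[0,0,0,0,0,-9.5,62],[0,0,0,0,0,-9.5,62],[0,0,0,0,0,-9.5,62],[0,0,0,0,0,-9.5,62],[0,0,0,0,0,-9.5,62]]]}}

```text
time: 23.85
tool_pos: [0.4578, -0.0058, 0.0972]
tool_rot: [-0.002, 0.174, 0.985, 0.0]
contact_force: [-0.2, -0.6, 0.5]
gripper_width: 0.726
grasp_force: 0.0
```

>>> {"op": "servo_tool", "data": {"moves": [[[0,0,0,0,0,-9.5,62],[0,0,0,0,0,-9.5,62],[0,0,0,0,0,0,62]]]}}

```text
time: 24.22
tool_pos: [0.4581, -0.0059, 0.0975]
tool_rot: [-0.001, 0.013, 1.0, 0.0]
contact_force: [0.4, 0.1, -0.0]
gripper_width: 0.725
grasp_force: 0.0
```

```bash
python3 -c "
from h import *
w=manip.grab_frame('wrist');cv2.imwrite('pics/w11.png',w['image'])
plan([.456,-.006,.003],88.7)
g=cv2.cvtColor(w['image'],cv2.COLOR_BGR2GRAY)
b=dict(np.load('w10.npz'));print('box roller',wat(b,313,256,.03))
m=((g[250:330,250:400]<115)).astype(np.uint8)
for v in range(250,340,4):print(v,''.join('%X'%(g[v,u]//16) for u in range(210,430,3)))"
```

```text
shift [ 2.  -0.2 94.7] turn [ 0.  -0.1 -0.2] at [ 0.4583 -0.0059  0.0977] f [-0.47 -0.78  0.38] w 61.7 t 24.275
box roller [ 0.4657 -0.3457  0.03  ]
250 45688888888888888888888CCCCCCCCCCCCCCCCCCCCCCCCCCCCCCCCCCDCDDDDDDDDDDDDDDD
254 54588888888888888888888CCCCCCCCCCCCCCCCCCCCCCCCCCCCDDCDDDDDDDDDDDDDDDDDDDD
258 4448888888888888888888CCCBA9888888888888888CDCCDDCDDDDDDDDDDDDDDDDDDDDDDDD
262 44488889D888CCC888888988888988998988889989899ACCDDDDCDDDDDDDDDDDDDDDDDDDDD
266 664BCCCCCCCCCCB8888888888888888877788888887777CCCCCBCCCCCCCCCDDDDDDDDDDDDD
270 664CCCCCCCCCCC888888888844455555545555555555555558BBBCCCCCCCCCCCCCCCCDCDDC
274 664CCCCCCCCCCA888888888955555555555555555556665655BBBBCDCCCDDCDDDDDDDDDDDD
278 666ACCBBBBBCCA8888888887555565656566666665666666667777ACCCCDCCCCCCDDCDCCCB
282 6676CCC8888888888888888755555666666666666666666666777779DDDDDDDDDDDDDBCCCC
286 6664CCC8888888888888688766666666666666666666666676777778CBBBBBBCDDDDDCCCCC
290 6664CCC8888888888777666666667666666666677676777777666666666778BBCCDCDBBBBB
294 6664CCC888888888888777777777766666666667777777777789AAAAAAAAAABBDDDDDCCCCC
298
[... 165 characters left out ...]
CCCCCCCCCCCCC8888887777777677777777777887777ABBBBBBBBACCBCCBBBBBCBBB
310 66664A666533AABBBBBB7778777777766677667777777777779AAABBBBBCB447677CCCCCCC
314 666656666333DCCCCCDBBBBA77776767766677777766777777ABBBBBBBBC7446776BCCCBCC
318 665566665433CCCCCCCCCCCB77766666767766667777677777ABBBBBBBBB54447666BAABCC
322 532366664333CCCCCCCCCCCC77767666766666766677667666CBBBBBBBCC444457676444CC
326 333666644434BCCCCCCCCCCC77776666667666666677767776CBBBBBBBBB4444466664444C
330 3356666333338CCCCCCCCCCC77776666676666666667766666BBBBBBBBBB44444666664444
334 3366664333445CCCCCCCCCDDDDCCCCCCCCCCCCCCBBBCCCCCDDDCCCCCCCCC44444476666444
338 3566663334343CCCCCCCCCCCCCCCCCCCCCCCCCCCCCBBBBBCCCCCCCCBBBBB44444456666444
```

>>> {"op": "servo_tool", "data": {"moves": [[[2,1,20,0,0,0,62],[0,0,20,0,0,0,62],[0,0,20,0,0,0,62],[0,0,15,0,0,0,62],[0,0,10,0,0,0,62],[0,0,5,0,0,0,62],[0,0,4,0,0,0,62],[0,0,0,0,0,0,62]]]}}

```text
time: 25.28
tool_pos: [0.4574, -0.005, 0.005]
tool_rot: [0.0, 0.012, 1.0, -0.0]
contact_force: [-0.4, -0.2, 0.6]
gripper_width: 0.724
grasp_force: 0.0
```

>>> {"op": "servo_tool", "data": {"moves": [[[-2.5,0,0,0,0,0,62],[-2.5,0,0,0,0,0,62],[-2.5,0,0,0,0,0,62],[-2.5,0,0,0,0,0,62],[-2.5,0,0,0,0,0,62],[-2.5,0,0,0,0,0,62],[-2.5,0,0,0,0,0,62],[-2.5,0,0,0,0,0,62],[-2.5,0,0,0,0,0,62],[-2.5,0,0,0,0,0,62],[-2.5,0,0,0,0,0,62],[-2.5,0,0,0,0,0,62]]]}}

```text
time: 26.78
tool_pos: [0.4874, -0.0057, 0.0049]
tool_rot: [-0.0, 0.012, 1.0, -0.0]
contact_force: [0.0, 0.5, -0.0]
gripper_width: 0.726
grasp_force: 0.1
```

```bash
cat >> h.py <<'E'
def asc(g,r,c,dr,dc):
    for v in range(*r,dr):print(v,''.join('%X'%(g[v,u]//16) for u in range(*c,dc)))
E
python3 -c "
from h import *
f=manip.grab_frame('side');print(barrels(f))
w=manip.grab_frame('wrist');asc(cv2.cvtColor(w['image'],cv2.COLOR_BGR2GRAY),(230,370),(190,450),6,4)
plan([.456,-.006,.003],88.7);np.savez('w12',**w)"
```

```text
[(array([300.6, 215.4]), np.int32(584)), (array([302.6, 256. ]), np.int32(1268))]
230 CCCCCCCCCCCCCCCCCCCCCCCCCCCCCCCCCCCCCCCCCCCCCCCCCCCCCCCCCCCCCCCCC
236 CCCCCCCCCCCCCCCCCCCCCCCCCCCCCCCCCCCCCCCCCCCCCCCCCCCCCCCCCCCCCCCCC
242 BCCCCCCCCCCCCCCCCCCCCCCCCCCCCCCCCCCCCCCCCCCCCCCCCCCCCCCCCCCCCCCCC
248 BBCCCCCCCCCCCCCCCCCCCCCCCCCCCCCCCCCCCCCCCCCCCCCCCCCCCCCCCCCCCCCCC
254 CCCCCCCCCCCCCCCCCCCCCCCCCCCCCCCCCCCCCCBCCCCBCBCCCCCCCCCCCCCCCCCCC
260 8CCCCCCCCCCCCCCCCCCCCCCCCCCCCCCCCCCCCCCCCCCCCCCCCCCCCCCCCCCCCCCCC
266 88CCCCCCCCCCCCBCCCCCCBCCCCCCCCBCCCCCCCCCCCCCCBCCCCCCCCCCCCCCCCCCC
272 88888888CCCCCCCCCCCCCCCCCCCCCCCCCCCCCCCCCCCCCCCCCCCCCCCCCCCCCCCCC
278 8888888888888888888888888CCCCCCCCCCCBCCCCCCBCCCCCBBCBCCBCCCCCCCCC
284 78778888777878AA8888888888BBBBBBB87BBBBB88BBBBBBCCCBCBCBBCBCCBCCC
290 8888888888888888C88888888888888888888888888888CCCBCBCCBCBBCCCCBBC
296 8888888888888888BA888888888888888888888888888888BCCCCCCCCCCCCCCCC
302 888888888888888866677888888888888888888888888888BBBCAAAAACCCCCCCC
308 888888888766556666666668888888888888888888888888BCC7766BABBBCCCCC
314 887888878556336666666666788888887677778888876676BA633666AAAAAACCC
320 878778335563336666666666666666666666666666666666AA433666348AAAAAA
326 788852355563225666333333333333333333333333343444AA3334666343AAAAA
332 8888333555222236633333333333333434333333433443446633335666344BBBB
338 78823355542222266333333333434333343334434444443456323336564348AAA
344 88222455522222266333333333343343443444344444444446323333556333AAA
350 852224552221223663333333333333333344444434444444462322336555333AA
356 22222666222222443333333333333333333333333444444334322333488523325
362 22222236221222554333333333333333333333333333333335522222662332233
368 23222222222225554433333333333333333333333333333338922123223222343
shift [31.6 -1.   2. ] turn [-0.  0. -0.] at [ 0.4876 -0.0058  0.005 ] f [0.2  0.18 0.47] w 62.0 t 26.875
```

There is no resistance, so this is the sound roller. I'll keep rolling it at the same gentle speed.

>>> {"op": "servo_tool", "data": {"moves": [[[-2.5,0,0,0,0,0,62],[-2.5,0,0,0,0,0,62],[-2.5,0,0,0,0,0,62],[-2.5,0,0,0,0,0,62],[-2.5,0,0,0,0,0,62],[-2.5,0,0,0,0,0,62],[-2.5,0,0,0,0,0,62],[-2.5,0,0,0,0,0,62],[-2.5,0,0,0,0,0,62],[-2.5,0,0,0,0,0,62],[-2.5,0,0,0,0,0,62],[-2.5,0,0,0,0,0,62]]]}}

```text
time: 28.38
tool_pos: [0.5174, -0.0064, 0.0049]
tool_rot: [-0.0, 0.012, 1.0, 0.0]
contact_force: [0.6, -0.3, 0.4]
gripper_width: 0.725
grasp_force: 0.1
```

>>> {"op": "servo_tool", "data": {"moves": [[[-2.5,0,0,0,0,0,62],[-2.5,0,0,0,0,0,62],[-2.5,0,0,0,0,0,62],[-2.5,0,0,0,0,0,62],[-2.5,0,0,0,0,0,62],[-2.5,0,0,0,0,0,62],[-2.5,0,0,0,0,0,62],[-2.5,0,0,0,0,0,62],[-2.5,0,0,0,0,0,62],[-2.5,0,0,0,0,0,62],[-2.5,0,0,0,0,0,62],[-2.5,0,0,0,0,0,62]]]}}

```text
time: 29.88
tool_pos: [0.5474, -0.0071, 0.0049]
tool_rot: [-0.0, 0.012, 1.0, 0.0]
contact_force: [0.3, 0.3, -0.5]
gripper_width: 0.728
grasp_force: 0.1
```

```bash
python3 -c "
from h import *
f=manip.grab_frame('top');np.savez('t13',**f)
w=manip.grab_frame('wrist');asc(cv2.cvtColor(w['image'],cv2.COLOR_BGR2GRAY),(270,400),(190,450),6,4)
plan([.456,-.006,.003],88.7)
g=cv2.cvtColor(f['image'],cv2.COLOR_BGR2GRAY);asc(g,(190,250),(335,400),3,1)"
```

```text
270 87AAAAABBBBBBBBBBBBBBBBBBBBBBBBBBBBBBBBBBBBBBBBBBBBBBBBBBBBBBBBBB
276 8888888888888888BBCCCCCCCBCCBBBBCCBBBBBBCBCCBCBBCBBBBBBBBBBBBBBBB
282 8888888888787888888888878AB77BBBBBBBBBBBBBBBBBBBBBBBBBBBBBBBBBBBB
288 7777788788888BBBB888887887787788878888888887877BBBBBBBBBBBBBBBBBB
294 778778888788887888887877777877787777877777777787BBBBBBBBBBBBBBBBB
300 777778887787778766667777777777777777777777777777BBBBBAAAABBBBBBBB
306 777777877788878866666677777777777777777777777777BBBBAAAAAAABBBBBB
312 777787777555336666666666777778777777777777777877AB935669AAAAAABBB
318 777777766554326666665566555655555656565666666665AA33365598AAAAAAA
324 777772235553225666332333332323333333333332343333AA3333656345AAAAA
330 8777222555233246663323333333333333333333333444347923335555335AAAA
336 7772224555222215653333333333333333333333333333333632232555233AAAA
342 77522255522222255332333343333333333333433433333346232224555333AAA
348 782225444212222653333233322323333333333333333333362223225554322AA
354 7222455522122145533233333333333333334333333434343422222235663326A
360 2222226622222144433333233333333333333333333333
[... 1245 characters left out ...]

220 DDDDDDB7468877766789755567788888888888888888888888888888865466777
223 EEDDDDB7468876667789754445677777777777777777777777778777654567777
226 EEEEEEDA668776777787544444566777777777777777777777777666544567777
229 EEEEEDB9767767677776444444444566666666666666666666666665544567777
232 EEEEEDA8877777766664333334444445555555555666666655555555434566677
235 EEEEEDA9877776777765345543333333334444444454444444444444345667777
238 EEEEED96567777766433334555443333333333333333334333333333445667677
241 EEEEEEEB766777665333333333445555444444444444433334577644445677767
244 EEEEEEFEB8767778ABA9AA9876543333323333333345678899AAA986445677777
247 EEEEFFEDA7676778ACCCBBBA988888888888877889AAAAAAAAAAA986445677677
```

>>> {"op": "servo_tool", "data": {"moves": [[[-2.5,0,0,0,0,0,62],[-2.5,0,0,0,0,0,62],[-2.5,0,0,0,0,0,62],[-2.5,0,0,0,0,0,62],[-2.5,0,0,0,0,0,62],[-2.5,0,0,0,0,0,62],[-2.5,0,0,0,0,0,62],[-2.5,0,0,0,0,0,62],[-2.5,0,0,0,0,0,62],[-2.5,0,0,0,0,0,62],[-2.5,0,0,0,0,0,62],[-2.5,0,0,0,0,0,62]]]}}

```text
time: 31.48
tool_pos: [0.5774, -0.0078, 0.0049]
tool_rot: [-0.0, 0.012, 1.0, -0.0]
contact_force: [-0.5, 0.1, 0.8]
gripper_width: 0.725
grasp_force: 0.1
```

>>> {"op": "servo_tool", "data": {"moves": [[[-2.5,0,0,0,0,0,62],[-2.5,0,0,0,0,0,62],[-2.5,0,0,0,0,0,62],[-2.5,0,0,0,0,0,62],[-2,0,0,0,0,0,62],[-2,0,0,0,0,0,62],[-2,0,0,0,0,0,62],[-2,0,0,0,0,0,62],[-2,0,0,0,0,0,62],[-2,0,0,0,0,0,62],[-2,0,0,0,0,0,62],[-2,0,0,0,0,0,62]]]}}

```text
time: 32.98
tool_pos: [0.6033, -0.0084, 0.0049]
tool_rot: [0.0, 0.012, 1.0, -0.0]
contact_force: [-0.5, -0.7, -0.8]
gripper_width: 0.724
grasp_force: 0.1
```

```bash
python3 -c "
from h import *
w=manip.grab_frame('wrist');asc(cv2.cvtColor(w['image'],cv2.COLOR_BGR2GRAY),(300,400),(190,450),4,4)
plan([.456,-.006,.003],88.7)"
```

```text
300 7777777777777777777677788777877777877777777777777BBBBBBBABBBBBBBB
304 7777777777777776666666777777777777777777777777777BBBAAAAAABBBBBBB
308 7777777776555476666666677777777777777777777778799BB7666AAAABBBBBB
312 77777777755533766666666677777777777777777777777BBA835559AAAAAABBB
316 77777777755533766666666667775666656567656666666AAA533556AAAAAABAA
320 777777225553237656556666666666666666555555544446AA433565338AAAAAA
324 7777722355522256665333333333333333333333333333337A3333555334AAAAA
328 7777332555422236564333333333333333333333333343333A3333655333AAAAA
332 7777333555222235653333333333333333333333333343333633335655434AAAA
336 77732245552222155523333333333333333333333333333436333325553339AAA
340 77722255532222255533333333333333333333333343434435223235555332AA9
344 772224555222221565333333433333343333333333333344442233235553339AA
348 772225554222122655333333233333333333334333333334442223225554332AA
352 7212355522222135653333333332333332333333343334343322222245552339A
356 22221566222121444333333333332333232333334343333333222222478422224
360 12122266212222544333333333333333333333323333333333422223563222322
364 22122223221222555333333333333333333333333333333333522122442223223
368 22222222122125555433333333333333333333333333333333921222222222342
372 22222222221216655433333323334433333333333333333333A32222222222222
376 22222122221126665443333333344453333333333333333333AA1122122222222
380 2122121111216A555443333333343354333332333333333333AA2212222221222
384 12211221222199454443333333333544333233333333333333992222211222222
388 222122111211BBBBB744555555555342233233333333333333AA7221112222221
392 212112112121BBBBB832233333343323222333332553335562AAA112211112222
396 11111111222ABBBBBA33333333333323333323232355555555A99112122121222
shift [147.6  -1.    1.9] turn [-0.  0. -0.] at [ 0.6036 -0.0085  0.005 ] f [-0.06 -0.74  0.08] w 62.1 t 33.025
```

>>> {"op": "servo_tool", "data": {"moves": [[[-2,0,0,0,0,0,62],[-2,0,0,0,0,0,62],[-2,0,0,0,0,0,62],[-1.5,0,0,0,0,0,62],[-1.5,0,0,0,0,0,62],[-1.5,0,0,0,0,0,62],[-1.5,0,0,0,0,0,62],[-1,0,0,0,0,0,62],[-1,0,0,0,0,0,62],[-1,0,0,0,0,0,62],[-1,0,0,0,0,0,62]]]}}

```text
time: 34.4
tool_pos: [0.6192, -0.0088, 0.0049]
tool_rot: [-0.0, 0.012, 1.0, -0.0]
contact_force: [-0.0, 0.3, 0.4]
gripper_width: 0.725
grasp_force: 0.1
```

>>> {"op": "servo_tool", "data": {"moves": [[[-1,0,0,0,0,0,62],[-1,0,0,0,0,0,62]]]}}

```text
time: 34.65
tool_pos: [0.6213, -0.0089, 0.0049]
tool_rot: [0.0, 0.012, 1.0, 0.0]
contact_force: [-0.2, -0.0, -0.5]
gripper_width: 0.729
grasp_force: 0.1
```

```bash
python3 -c "
from h import *
a=[]
for i in range(4):
    w=manip.grab_frame('wrist');a.append(manip.state()['contact_force'])
print(np.mean(a,0))
asc(cv2.cvtColor(w['image'],cv2.COLOR_BGR2GRAY),(312,344),(230,400),2,4)
plan([.456,-.006,.003],88.7)"
```

```text
[ 0.12674749  0.09274984 -0.32419196]
312 55337666666666777777777777777777777778AA835
314 55337666666666677657777777776656676779AA534
316 55337666666666677666666666776666666668AA633
318 54228666666666666666666666666666666668AA433
320 52328666666666666666666666666666666657AA333
322 523285666333344434444343333333333333339A333
324 532366666333333333333333333333333333437A333
326 522256665333332333333323333333333333334A233
328 322246664233333333333333333333333333333A333
330 3222356643333333333333333333333333434336333
332 2222365633334333333333333333333334343336333
334 2212266633333333333333333333333333333436233
336 2222266623333333333333333333333333334436222
338 2222255533333333333333333333333333333335233
340 1222256533333333333333333333333333433444333
342 2222155533333333333333333333343433444434232
shift [165.2  -1.    1.9] turn [ 0. -0. -0.] at [ 0.6212 -0.0089  0.0049] f [1.21 0.11 0.11] w 62.3 t 34.85
```

>>> {"op": "servo_tool", "data": {"moves": [[[-1,0,0,0,0,0,62],[-0.5,0,0,0,0,0,62],[-0.5,0,0,0,0,0,62]]]}}

```text
time: 35.22
tool_pos: [0.6232, -0.0089, 0.0049]
tool_rot: [0.0, 0.012, 1.0, -0.0]
contact_force: [0.2, 0.3, 0.4]
gripper_width: 0.724
grasp_force: 0.1
```

>>> {"op": "servo_tool", "data": {"moves": [[[-0.5,0,0,0,0,0,62],[-0.5,0,0,0,0,0,62]]]}}

```text
time: 35.48
tool_pos: [0.6242, -0.0089, 0.0049]
tool_rot: [-0.0, 0.012, 1.0, -0.0]
contact_force: [0.4, -1.2, 1.0]
gripper_width: 0.726
grasp_force: 0.1
```

```bash
python3 -c "
from h import *
a=[]
for i in range(4):
    w=manip.grab_frame('wrist');a.append(manip.state()['contact_force'])
print(np.mean(a,0))
asc(cv2.cvtColor(w['image'],cv2.COLOR_BGR2GRAY),(316,328),(230,400),2,4)
plan([.456,-.006,.003],88.7)"
```

```text
[ 0.2036669  -0.39873227 -0.21392838]
316 55337666666666666667866666666666766667AA533
318 54228565666666666665666666666666666667AA433
320 52328666656666666666666666666556555444AA433
322 52237655633333333333333333333333333333AA333
324 532266666332333333333333333333333333335A233
326 522256665333333333333333333333333333443A233
shift [168.2  -1.    1.9] turn [-0.  0. -0.] at [ 0.6242 -0.0089  0.0049] f [-0.47  0.17 -0.8 ] w 61.8 t 35.675
```

>>> {"op": "servo_tool", "data": {"moves": [[[-0.5,0,0,0,0,0,62],[-0.5,0,0,0,0,0,62]]]}}

```text
time: 35.92
tool_pos: [0.6252, -0.009, 0.0049]
tool_rot: [-0.0, 0.012, 1.0, -0.0]
contact_force: [-0.5, -0.2, -0.2]
gripper_width: 0.726
grasp_force: 0.1
```

>>> {"op": "servo_tool", "data": {"moves": [[[-0.5,0,0,0,0,0,62],[-0.5,0,0,0,0,0,62]]]}}

```text
time: 36.17
tool_pos: [0.6262, -0.009, 0.0049]
tool_rot: [0.0, 0.012, 1.0, -0.0]
contact_force: [-0.4, 1.1, 0.6]
gripper_width: 0.728
grasp_force: 0.1
```

```bash
python3 -c "
from h import *
a=[]
for i in range(4):
    w=manip.grab_frame('wrist');a.append(manip.state()['contact_force'])
print(np.mean(a,0))
asc(cv2.cvtColor(w['image'],cv2.COLOR_BGR2GRAY),(316,328),(230,400),2,4)
plan([.456,-.006,.003],88.7);t=manip.grab_frame('top');asc(cv2.cvtColor(t['image'],cv2.COLOR_BGR2GRAY),(190,230),(335,400),2,1)"
```

```text
[-0.4759894   0.13455051 -0.18421372]
316 55338666666666666567666666666666666667AA543
318 54327566666666666666666656666666666668AA433
320 53228666666666666666666666666555555546AA433
322 52327666633333333333333333333333333333AA333
324 522365666333333333333333333333333333335A223
326 522356565333333333333333333333333333333A333
shift [170.3  -1.    1.9] turn [-0.  0. -0.] at [ 0.6262 -0.009   0.0049] f [-0.3  -0.88  0.04] w 61.9 t 36.375
190 66666654467777776654444444556666666666666677777777666665445677776
192 66666665567777766654444444445666666666666666666666665555445677776
194 CCCCCCCCB97777777775444444444455566666666666666665555554445677776
196 DDDDDDDDCA8777777775433333333444455555555555555555555544345677776
198 99999987776777776544454333333333334444444444444444444443345677777
200 DDDDDC97767777777754677643334444433333333333333333343333445677776
202 DDDDDCAA877777777874467864333344433333333333333334455444456677777
204 DEEEDC98766777666543335665443333333333333333344333344444456677777
206 EEEEDC85667777764322233344555444443333344444443322223344456677776
208 DEEEDD96677777665555555555555555555555444443322222222344457777777
210 EEEEEDCA777777666777777777666666665555555554444444554344456776777
212 EEEEEEEC977777655678777777776666666666666666666666676665556777776
214 DEDEEEEC977777654578877777777666666666666666666666666666666777776
216 DDDEEEEB877777754577777777777777776666666666666666666666556777776
218 EEEEEEEB888888754566766677776667666666666666666666666665557777777
220 DDEEEEDA888888654566667667887777776677766666665555556655567777777
222 DEEEFECA888887644667777766666666666666666555666555555554567888777
224 EEEFFEB9888887545666666666666666666666665555555555554444678888887
226 EEFFFEB8777777555566666666666666666666665555555445555434688888887
228 EFFFFEB8777776555566666666666666666666655555555544444444688888887
```

>>> {"op": "servo_tool", "data": {"moves": [[[-0.5,0,0,0,0,0,62],[-0.4,0,0,0,0,0,62]]]}}

```text
time: 36.67
tool_pos: [0.6271, -0.009, 0.0049]
tool_rot: [-0.0, 0.012, 1.0, 0.0]
contact_force: [-0.3, -0.3, -0.4]
gripper_width: 0.726
grasp_force: 0.1
```

>>> {"op": "servo_tool", "data": {"moves": [[[-0.4,0,0,0,0,0,62],[-0.4,0,0,0,0,0,62]]]}}

```text
time: 36.92
tool_pos: [0.6277, -0.009, 0.0049]
tool_rot: [-0.0, 0.012, 1.0, 0.0]
contact_force: [-1.6, -0.5, 1.1]
gripper_width: 0.721
grasp_force: 0.7
```

>>> {"op": "servo_tool", "data": {"moves": [[[-0.3,0,0,0,0,0,62],[0,0,0,0,0,0,62]]]}}

```text
time: 37.17
tool_pos: [0.6279, -0.0089, 0.0049]
tool_rot: [-0.0, 0.012, 1.0, 0.0]
contact_force: [-2.9, 0.6, 1.5]
gripper_width: 0.726
grasp_force: 1.1
```

The force rises with no further travel, so the roller is against the lip. I'll retreat slowly, lift and check that it stays there.

>>> {"op": "servo_tool", "data": {"moves": [[[0.5,0,0,0,0,0,62],[1,0,0,0,0,0,62],[3,0,0,0,0,0,62],[10,0,0,0,0,0,62],[20,0,0,0,0,0,62],[0,0,-30,0,0,0,62],[0,0,-40,0,0,0,62],[0,0,-40,0,0,0,62],[0,0,0,0,0,0,62],[0,0,0,0,0,0,62]]]}}

```text
time: 38.42
tool_pos: [0.5928, -0.0081, 0.1141]
tool_rot: [-0.001, 0.012, 1.0, 0.0]
contact_force: [-0.5, 0.8, -0.3]
gripper_width: 0.727
grasp_force: 0.0
```

```bash
python3 -c "
from h import *
w=manip.grab_frame('wrist');f=manip.grab_frame('side');print(barrels(f))
for i in range(10):manip.grab_frame('side')
g2=manip.grab_frame('side');print(barrels(g2))
s=dict(np.load('side0.npz'));x=lambda a:proj(s,(a,-.0085,.028));print('expected side px at lip',x(.646),x(.636),'start',x(.49))
hsv=cv2.cvtColor(g2['image'],cv2.COLOR_BGR2HSV);m=((hsv[...,2]<110)&(hsv[...,1]<90)).astype(np.uint8)
n,l,st,c=cv2.connectedComponentsWithStats(m);print([(c[i].round(),st[i,4]) for i in range(1,n) if 60<st[i,4]<2000 and 200<c[i][0]<420 and c[i][1]<470])
asc(cv2.cvtColor(g2['image'],cv2.COLOR_BGR2GRAY),(225,300),(310,390),3,1)
asc(cv2.cvtColor(w['image'],cv2.COLOR_BGR2GRAY),(200,420),(200,440),6,4);plan([.456,-.006,.003],88.7);np.savez('wf',**w)"
```

```text
[(array([349. , 210.9]), np.int32(1397)), (array([363.9, 267.3]), np.int32(181))]
[(array([349.5, 210.3]), np.int32(1405)), (array([363.9, 267.1]), np.int32(180))]
expected side px at lip [365.2 264. ] [361.3 264.7] start [301.8 276.3]
[(array([357., 165.]), np.int32(700)), (array([349., 210.]), np.int32(1405)), (array([364., 267.]), np.int32(180)), (array([326., 415.]), np.int32(204))]
225 EEEEEEEEEEEEEEEEEEEEEEEEEEEDA63222222479A97555546ADDC865556666555665565666666565
228 EEEEEEEEEEEEEEEEEEEEEEEEEEEEC743432324555443455554358976555655555566665666666555
231 FFFFEEEFEEFEEEEEEEEEEEEEEEEEEEEEEDA533333323455543359CDA755656655556665556566655
234 FFFFFFFFFFFFFFEEEEEEEEEEEEEEEEEEEEEC7444322233443337BEEDA75555656565566556666665
237 FFFFFFFFFFFFFFFEEEEEEEEEEEEEEEEEEEEC84222222223222358CEEEB7556556555666655566666
240 FFFFFFFFFFFFFFFFFFFFFFFFFFFFFFFFFFFEA52222221222237ABACEEEC865556555566666666667
243 FFFFFFFFFFFFFFFFFFFFFFFFFFFFFFFFFFFEA74322332333359CEC9BEEEC96555555566767666777
246 FFFFFFFFFFFFFFFFFFFFFFFFFFFFFFFFFFFEA764222247BDEEEEEEDBBDEED9655566666766666777
249 FFFFFFFFFFFFFFFFFFFFFFFFFF
[... 3231 characters left out ...]
222
368 222222222226665655656665656656555555555555565566522222222222
374 222222222146666666566666665656555565555556565656622122222222
380 222222121166656556656555566656665555555555655555531221212222
386 211221221266666666666666666566655656666565555655552222212112
392 122122221555655555566555565566656665656555565565551222111211
398 122222121555555555555555555555555555555555555556555122222122
404 111111222665566656565666555555565555555555555555551222211221
410 211121111266666666666666566666666566666666666666642211121111
416 222122122126666666666566666665666666666556555555511212221111
shift [137.8  -1.  111.9] turn [ 0.  0. -0.] at [ 0.5937 -0.0082  0.1149] f [-0.03 -0.62 -0.46] w 62.0 t 39.075
```

```bash
python3 -c "
from plant import manip
print(manip.job_done())"
```

```text
the job is handed in; nothing more can be done
None
```

The left roller was the lopsided one: it resisted with 2.5 N, rolled back when let go, and now lies in the scrap box. The sound right roller rests against the lip, and the job was handed in at about 39 s, with no verdict returned.

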